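# Turn the pooja carousel until the aarti stand faces front

## Task

Gently spin the carousel by pushing its studded rim, either way round, until the steel aarti stand is centred straight behind the wooden incense tongue that marks the front. Do not touch, lift or tip the stand and the diyas that ride on the platter, and leave everything else on the shelf where it is.

Things in the scene. Friction and masses are not known exactly. Their poses are not given: they have to be found in the camera images.
- plinth: fixed round wooden plinth (170 mm across, 18 mm high) under the carousel; origin on the shelf, on the turning axis; z up. Its -x axis is the front: a wooden incense tongue (30 mm wide, 12 mm high, ending round 210 mm from the axis) sticks out from under the platter along -x, roughly towards the robot, but turned by up to some 35 degrees either way.
- platter (a joint): turning angle of the round dark wooden platter on the plinth, rad, growing counter-clockwise seen from above; over two full turns free either way. The platter is 280 mm across, 8 mm thick, its top 28 mm above the shelf. It turns against light friction (about 0.12 N m, 1 N at a stud) and stops where it is left.
- stud0 (a point): top centre of one of eight alike steel studs (upright pins on the platter, 12 mm across, 24 mm high, tops 52 mm above the shelf), on a circle of radius 130 mm, every 45 degrees. This one stands exactly to the front (plinth -x) at joint angle 0 and turns with the platter.
- aarti: silver-toned steel aarti stand, loose on the platter about 62 mm from its axis: foot 46 mm across, cup 53 mm over the lips, thin stem, shallow cup with five wick lips, ring finial; 60 mm tall, 140 g; the only tall stemmed thing on the platter. Origin at the centre of its underside, z up, yaw of no importance.
- diya0: terracotta diya (small open lamp bowl with a spout), 48 mm across, 21 mm high, loose on the platter about 62 mm from the axis; origin at the centre of its underside, z up
- diya1: a second diya, the same shape and size
- diya2: a third diya, the same shape and size
- tealight: bystander: white battery tealight, 38 mm across, 45 mm tall, loose on the shelf beside the carousel; origin at the centre of its underside
- matchbox: bystander: matchbox lying flat, 54 x 36 x 15 mm, loose on the shelf beside the carousel; origin at the centre of its underside
- bell: bystander: brass hand bell, 54 mm across, 103 mm tall, loose on the shelf on the robot's right; origin at the centre of its underside
- bowl: bystander: small steel bowl, 80 mm across, 35 mm high, loose on the shelf on the robot's right; origin at the centre of its underside
- pinkbox: bystander: closed pink plastic box with snap lid, 116 x 166 mm, 68 mm high, fixed on the robot's left; origin at the centre of its underside

How it is judged:
At the end, for the whole second after the job is handed in: The aarti stand stands upright on the platter, its centre within 14 mm sideways of the front line (axis to tongue) and on the tongue's side, 35 to 95 mm from the axis; the platter is at rest; all three diyas are upright on the platter; the loose bystanders are within 20 mm of where they were (y of aarti in the frame of plinth between -0.014 and 0.014 m and x of aarti in the frame of plinth between -0.095 and -0.035 m and velocity of joint platter between -0.05 and 0.05 rad/s and angle between each of aarti, diya0, diya1, diya2's own z axis and vertical below 0.15 rad and horizontal distance between each of aarti, diya0, diya1, diya2 and plinth below 0.105 m and height (world z) of aarti between 0.022 and 0.034 m and height (world z) of diya0 between 0.022 and 0.034 m and height (world z) of diya1 between 0.022 and 0.034 m and height (world z) of diya2 between 0.022 and 0.034 m and distance of each of tealight, matchbox, bell, bowl from where it was at the start of the episode below 0.02 m); the robot touches nothing.
It fails at once if the robot touches the aarti stand or a diya (contact force between any of the arm, the fingers and aarti above 0.3 N or contact force between any of the arm, the fingers and diya0 above 0.3 N or contact force between any of the arm, the fingers and diya1 above 0.3 N or contact force between any of the arm, the fingers and diya2 above 0.3 N).
It fails at once if the stand or a diya is lifted or tipped (height (world z) of any of aarti, diya0, diya1, diya2 above 0.04 m or angle between any of aarti, diya0, diya1, diya2's own z axis and vertical above 0.4 rad).
It fails at once if the platter is spun fast instead of gently (over 3.5 rad/s) (velocity of joint platter above 3.5 rad/s or velocity of joint platter below -3.5 rad/s).
It fails at once if a bystander on the shelf is shoved more than 25 mm (distance of any of tealight, matchbox, bell, bowl from where it was at the start of the episode above 0.025 m).
It also fails if it takes over 51 s, if anything falls off the work surface, if the arm or the gripper's body presses on something with over 40 N, if the wrist force passes 120 N, or if a joint passes its speed limit or range.

## Robot

A 6-joint arm with a two-finger parallel gripper is mounted at the origin on the work surface. World frame = base frame: x ahead of the robot, y to its left, z up, the work surface at z = 0. Lengths are in m, angles in rad, forces in N, time in s.
With the tool pointing down it reaches from about 0.3 to 0.775 m from the base axis. Payload 14.6 kg.
Tool frame: the origin (TCP) lies midway between the tips of the shut fingers; the grasp point (between the pads) lies 19 mm behind it (ctrl.pinch_z is the distance from the TCP to the grasp point, in m); z points along the fingers, y is the line along which they close (so a half turn about z gives the same grasp; the last joint's range is limited). The gripper opens to 94 mm and grips with 3 to 60 N. Pads are 16 mm wide; open, the fingers measure 119 mm over their backs; the gripper's body (75 mm by 177 mm) begins 78 mm behind the grasp point.
Start: joints at [1.194, 0.3, 1.521, -0, 1.321, -0.067], TCP at [0.168, 0.524, 0.205] pointing down, gripper open.
Joint ranges: [-3.03, 3.03], [-0.79, 2.21], [0.23, 2.52], [-1.04, 4.18], [0, 3.07], [-2.55, 2.55]. Speed limits (rad/s): [2.22, 2.22, 2.57, 3.14, 3.14, 3.14].

## Interface

Orientations are given as [roll, pitch, yaw] about the fixed x, y, z axes, in that order (R = Rz(yaw) Ry(pitch) Rx(roll)).
In Python, from station import ctrl gives the robot as it stands.
- The arm moves only by the tool jog_arm, never from a script. Its argument "motion" is a list of rows, each a list of 7 numbers: the shift along the tool's x, y, z in m, then the turn, a rotation vector about the tool's x, y, z in rad, then the opening, from -1 (shut) to 1 (fully open). In form: [[tx, ty, tz, rx, ry, rz, gripper], ...]. A call has 1 to 5 rows; each row shifts and turns the commanded pose from where the row before left it, along the tool's axes as they then stand; what a row does not reach is not made up. A row lasts 1/10 s, in which the tool goes at most 50 mm and 8.59 degrees, less where a joint would pass 70% of its speed; a pose out of reach is approached as far as the arm can. A call is refused whole if a number of a shift passes 0.05 or a number of a turn 0.15, either way. A call with a gripper value outside its range is refused whole. The fingers move at their own pace and stop on an object; "squeeze" is the grip in N (left out, the last holds). Time passes only in rows, so rows that do not move let the fingers close. It gives the time, the measured TCP pose, the force, the opening and the grip force at its end, in the units of the state.
- ctrl.get_obs(): the state, without advancing time (a new reading comes with each control period).
- ctrl.camera(name): name is "side" or "top"; returns the picture (420x560x3 uint8, red, green, blue); there is no depth.
- ctrl.camera_model(name): a dict with "intrinsics" (3x3 intrinsics, pixels), "k1" (the pictures are not rectified: a ray, as slopes to the right and down, at radius r is drawn at 1 + k1 r^2 times it, then the intrinsics apply), "rvec" (rotation vector, rad) and "tvec" (3), from world to camera coordinates, as OpenCV has them. Camera axes: x right, y down, z forward; pixel columns grow to the right and rows downward; lengths in m; the calibration is good to about 2 mm. A picture is of the moment at which its call begins. camera_model takes no time and is no camera call.
- ctrl.hand_in(): hands the job in; it is judged then, once.
The state is a dict: "time_s": time; "qpos": joint angles; "joint_vel": joint speeds; "tau": joint torques, N m; "ee_pos": TCP position; "eef_rot": TCP orientation; "force": force on the tool from outside, world axes, zero at the start; "moment": the same for the moment, N m; "grip_width": finger opening in m; "grip_force": force on a finger pad.
Only numpy, scipy, OpenCV 4.12 (cv2) and the standard library are available. Lean on these libraries where they do the work, as an engineer would, in place of code of your own. Each camera call takes 0.05 s, during which the arm holds its last target. There are 200 camera calls.

## Working session

There is one attempt and no reset: what is moved stays moved. The work goes in short steps, Python scripts to look and compute and a tool call to move; the robot and the scene stay as the last step left them, time stands still between calls to the robot, and variables do not carry over. Pictures are saved under pics/ and viewed, at most 10 in all, crops included, and the job is handed in when it is done.

Besides the shell and the picture viewer there is one more tool, called after "Call:" as name(argument=value, ...), one argument or row to a line, values as JSON. jog_arm: Moves the arm, as the interface text tells. Its arguments: {"type":"object","properties":{"motion":{"type":"array"},"squeeze":{"type":"number"}},"required":["motion"]}

```bash
mkdir -p pics
python3 - <<'E'
from station import ctrl
import cv2
o=ctrl.get_obs();print(o['time_s'],o['ee_pos'],o['eef_rot'],o['grip_width'])
for n in('top','side'):
    cv2.imwrite(f'pics/{n}0.png',ctrl.camera(n)[...,::-1]); print(ctrl.camera_model(n))
E
```

```text
0.0 [0.16758882 0.52358167 0.20490228] [-3.14047809e+00 -4.59341169e-05  2.83181772e+00] 0.09393843529180788
{'intrinsics': array([[402.73351411,   0.        , 279.63744129],
       [  0.        , 402.73351411, 201.7410398 ],
       [  0.        ,   0.        ,   1.        ]]), 'k1': -0.005806087621067597, 'rvec': array([ 2.15992983, -2.14589459,  0.14874244]), 'tvec': array([0.01987891, 0.58644481, 0.91493916])}
{'intrinsics': array([[509.29723637,   0.        , 286.28674794],
       [  0.        , 509.29723637, 212.39976599],
       [  0.        ,   0.        ,   1.        ]]), 'k1': -0.1510221202910391, 'rvec': array([ 2.01031593, -0.80977809,  0.47452884]), 'tvec': array([-0.39773257,  0.28870742,  0.93859981])}
```

View pics/top0.png

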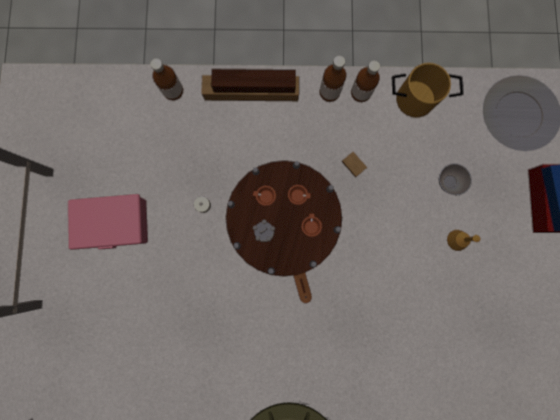

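View pics/side0.png

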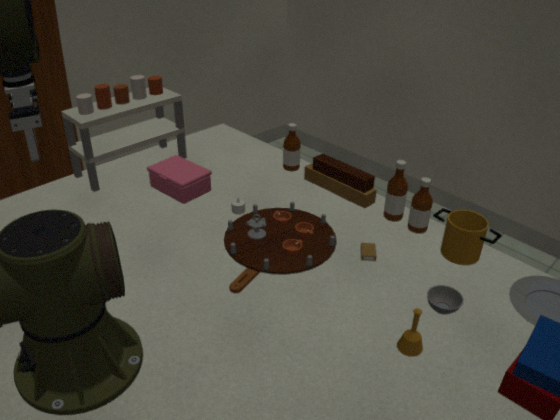

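The top view shows the platter centred at about (284,218), with the tongue tip near (306,296) and the aarti stand near (264,232). The studs run from (271,270) to (236,245) and on around the rim. In the side view the stand is at (257,228). The stand needs to turn about 70° CCW.

```bash
cat > h.py <<'E'
from station import ctrl
import numpy as np, cv2
def px2w(n,uv,z):
    m=ctrl.camera_model(n);K=np.array(m['intrinsics']);d=np.array([m['k1'],0,0,0,0.])
    R=cv2.Rodrigues(np.array(m['rvec']))[0];t=np.array(m['tvec'])
    p=cv2.undistortPoints(np.array(uv,float).reshape(-1,1,2),K,d).reshape(-1,2)
    r=np.c_[p,np.ones(len(p))]@R; c=-R.T@t
    return (c+r*((z-c[2])/r[:,2])[:,None])[:,:2]
def circ(P,r):
    from scipy.optimize import least_squares
    return least_squares(lambda c:np.linalg.norm(P-c,axis=1)-r,P.mean(0))
E
python3 - <<'E'
from h import *
S=px2w('top',[(271,270),(313,264),(338,229),(331,187),(296,164),(255,170),(230,203),(236,245)],.052)
f=circ(S,.13);c=f.x;print('c',c,'res',f.fun.round(4))
a=lambda P:np.degrees(np.arctan2(*(P-c).T[::-1]))%360
print('studs',S.round(3).tolist(),a(S).round(1))
T=px2w('top',[(306,297),(303,285),(299,276)],.012);print('tongue',T,a(T),np.linalg.norm(T-c,axis=1))
for n,uv,z in(('top',(264,232),.075),('side',(257,235),.028),('side',(257,215),.085)):
    A=px2w(n,[uv],z);print(A,a(A),np.linalg.norm(A-c))
print('tl',px2w('top',[(202,205)],.045),'mb',px2w('top',[(354,164)],.015),'pink',px2w('top',[(145,220)],.068))
im=ctrl.camera('top');cv2.imwrite('pics/crop.png',cv2.resize(im[145:315,210:380],None,fx=3.5,fy=3.5,interpolation=cv2.INTER_CUBIC)[...,::-1])
E
```

```text
c [0.55119497 0.01349475] res [-0.0024 -0.0011 -0.0011  0.0003 -0.0029 -0.0012 -0.0003 -0.0006]
studs [[0.427, 0.042], [0.441, -0.054], [0.522, -0.112], [0.62, -0.097], [0.675, -0.014], [0.66, 0.082], [0.581, 0.14], [0.483, 0.124]] [166.9 211.4 256.8 302.1 347.3  32.4  76.8 121.6]
tongue [[ 0.36314866 -0.04013773]
 [ 0.3909772  -0.03308015]
 [ 0.41196264 -0.02358488]] [195.91862172 196.20901486 194.91259396] [0.19554503 0.1668501  0.14408518]
[[0.51230088 0.05867105]] [130.72648075] 0.05961247665981992
[[0.51415465 0.06061807]] [128.16838738] 0.05993823497653017
[[0.51676864 0.06259559]] [125.03565114] 0.05996719234455701
tl [[0.57659684 0.20634088]] mb [[ 0.68477711 -0.15909724]] pink [[0.53828801 0.3309863 ]]
```

View pics/crop.png

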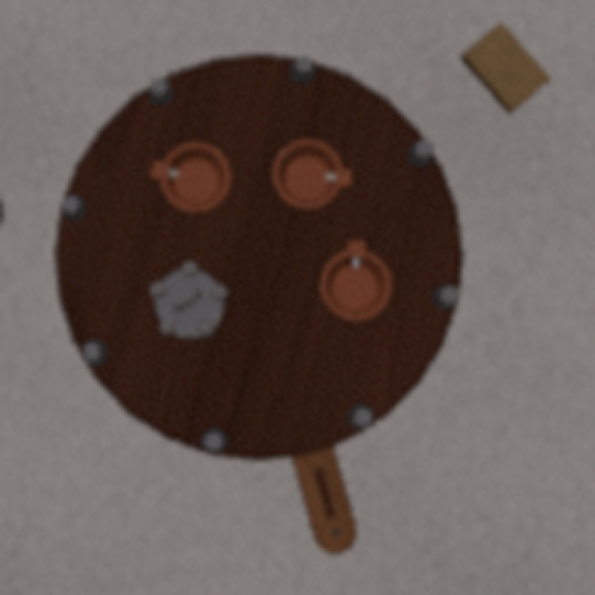

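Call:
jog_arm(
  motion=[
    [-0.041,-0.0235,0,0,0,0,-1],
    [-0.041,-0.0235,0,0,0,0,-1],
    [-0.041,-0.0235,0,0,0,0,-1],
    [-0.041,-0.0235,0,0,0,0,-1],
    [-0.041,-0.0235,0,0,0,0,-1],
  ],
  squeeze=5,
)

```text
time_s: 0.65
ee_pos: [0.328, 0.3478, 0.2054]
eef_rot: [-3.142, 0.0, 2.832]
force: [0.9, 0.5, 0.4]
grip_width: 0.0575
grip_force: 0.0
```

Call:
jog_arm(
  motion=[
    [-0.041,-0.0235,0,0,0,0,-1],
    [-0.041,-0.0235,0,0,0,0,-1],
    [-0.041,-0.0235,0,0,0,0,-1],
    [-0.041,-0.0235,0,0,0,0,-1],
    [-0.041,-0.0235,0,0,0,0,-1],
  ],
)

```text
time_s: 1.15
ee_pos: [0.4875, 0.1732, 0.2054]
eef_rot: [3.142, -0.0, 2.832]
force: [0.2, 0.1, 0.4]
grip_width: 0.0176
grip_force: 0.0
```

Call:
jog_arm(
  motion=[
    [0,0,0,0,0,-0.144,-1],
    [0,0,0,0,0,-0.144,-1],
    [0,0,0,0,0,-0.144,-1],
    [0,0,0,0,0,-0.144,-1],
    [0,0,0,0,0,0,-1],
  ],
)

```text
time_s: 1.65
ee_pos: [0.4864, 0.175, 0.2053]
eef_rot: [3.142, -0.0, -2.873]
force: [-0.6, -0.2, -0.7]
grip_width: 0.0006
grip_force: 0.0
```

Call:
jog_arm(
  motion=[
    [-0.021,-0.041,0,0,0,0,-1],
    [0,0,0.045,0,0,0,-1],
    [0,0,0.045,0,0,0,-1],
    [0,0,0.02,0,0,0,-1],
    [0,0,0,0,0,0,-1],
  ],
)

```text
time_s: 2.15
ee_pos: [0.516, 0.1406, 0.0926]
eef_rot: [3.141, -0.005, -2.88]
force: [-0.1, -0.0, -0.2]
grip_width: 0.0004
grip_force: 0.0
```

Run:
```python
from h import *
o=ctrl.get_obs();print(o['ee_pos'],o['eef_rot'],o['force'])
cv2.imwrite('pics/s1.png',cv2.resize(ctrl.camera('side')[130:330,180:400],None,fx=3,fy=3)[...,::-1])
```

```text
[0.51603097 0.14062828 0.0926497 ] [ 3.14121924 -0.00536675 -2.87954145] [-0.12446489 -0.00336387 -0.18735284]
```

View pics/s1.png

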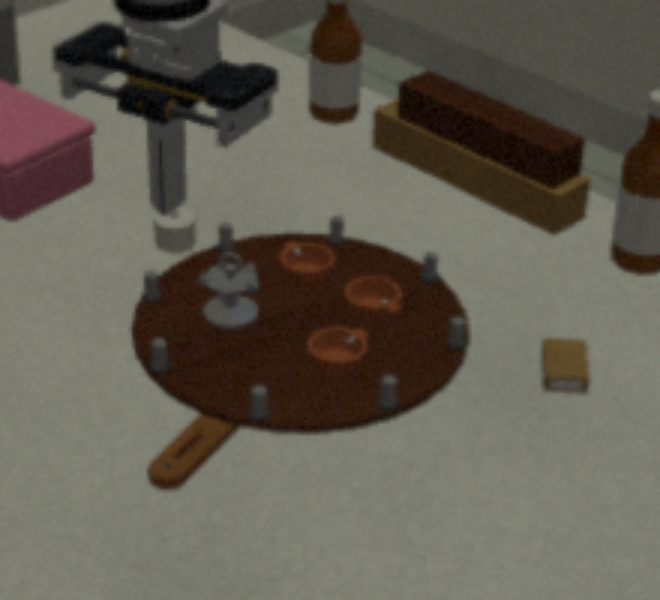

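Call:
jog_arm(
  motion=[
    [0,0,0.02,0,0,0,-1],
    [0,0,0.02,0,0,0,-1],
    [0,0,0.0155,0,0,0,-1],
    [0,0,0,0,0,-0.03,-1],
    [0,0,0,0,0,0,-1],
  ],
)

```text
time_s: 2.7
ee_pos: [0.5184, 0.1412, 0.0416]
eef_rot: [-3.141, 0.002, -2.845]
force: [0.1, -0.1, -0.5]
grip_width: 0.0003
grip_force: 0.0
```

Call:
jog_arm(
  motion=[
    [0.005,0,0,0,0,-0.038,-1],
    [0.005,0,0,0,0,-0.038,-1],
    [0.005,0,0,0,0,-0.038,-1],
    [0.005,0,0,0,0,-0.038,-1],
    [0.004,0,0,0,0,-0.03,-1],
  ],
)

```text
time_s: 3.2
ee_pos: [0.496, 0.1325, 0.0419]
eef_rot: [-3.141, 0.003, -2.663]
force: [0.9, 0.2, 0.1]
grip_width: 0.0002
grip_force: 0.0
```

Call:
jog_arm(
  motion=[
    [0.0053,0,0,0,0,-0.04,-1],
    [0.0053,0,0,0,0,-0.04,-1],
    [0.0053,0,0,0,0,-0.04,-1],
    [0.0053,0,0,0,0,-0.04,-1],
    [0.0053,0,0,0,0,-0.04,-1],
  ],
)

```text
time_s: 3.7
ee_pos: [0.4736, 0.1186, 0.0419]
eef_rot: [-3.14, 0.003, -2.462]
force: [0.0, 2.1, 0.4]
grip_width: 0.0003
grip_force: 0.6
```

Run:
```python
from h import *
o=ctrl.get_obs();d=o['ee_pos'][:2]-np.array([.5512,.0135]);print(o['ee_pos'],o['eef_rot'],o['force'],np.degrees(np.arctan2(d[1],d[0])),np.hypot(*d))
a=cv2.resize(ctrl.camera('side')[130:330,180:400],None,fx=2,fy=2.5);b=cv2.resize(ctrl.camera('top')[145:312,210:350],None,fx=2.5,fy=3)[:500]
cv2.imwrite('pics/s2.png',np.hstack([a,b[:500]])[...,::-1])
```

```text
[0.47361836 0.11860243 0.04186127] [-3.14040630e+00  2.73845737e-03 -2.46238068e+00] [0.03230602 2.13703229 0.43322268] 126.43298914365009 0.13063472498252987
```

View pics/s2.png

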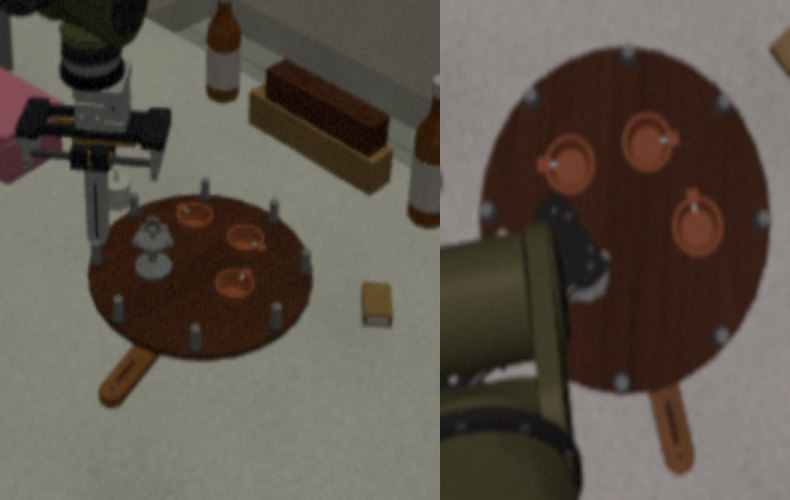

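Call:
jog_arm(
  motion=[
    [0.0053,0,0.001,0,0,-0.04,-1],
    [0.0053,0,0.001,0,0,-0.04,-1],
    [0.0053,0,0.001,0,0,-0.04,-1],
    [0.0053,0,0,0,0,-0.04,-1],
    [0.0053,0,0,0,0,-0.04,-1],
  ],
)

```text
time_s: 4.3
ee_pos: [0.4544, 0.1003, 0.0381]
eef_rot: [-3.14, 0.002, -2.263]
force: [0.6, 1.6, 1.1]
grip_width: 0.0001
grip_force: 0.5
```

Call:
jog_arm(
  motion=[
    [0.0053,0,0,0,0,-0.04,-1],
    [0.0053,0,0,0,0,-0.04,-1],
    [0.0053,0,0,0,0,-0.04,-1],
    [0.0053,0,0,0,0,-0.04,-1],
    [0.0053,0,0,0,0,-0.04,-1],
  ],
)

```text
time_s: 4.8
ee_pos: [0.4391, 0.0786, 0.0381]
eef_rot: [-3.14, 0.001, -2.063]
force: [0.0, 1.2, 0.9]
grip_width: 0.0004
grip_force: 0.5
```

Call:
jog_arm(
  motion=[
    [0.0053,0,0,0,0,-0.04,-1],
    [0.0053,0,0,0,0,-0.04,-1],
    [0.0053,0,0,0,0,-0.04,-1],
    [0.0053,0,0,0,0,-0.04,-1],
    [0.0053,0,0,0,0,-0.04,-1],
  ],
)

```text
time_s: 5.3
ee_pos: [0.4201, 0.0948, 0.0343]
eef_rot: [-3.104, -0.064, -1.912]
force: [0.8, -0.7, 0.9]
grip_width: 0.0004
grip_force: 0.0
```

Run:
```python
from h import *
o=ctrl.get_obs();d=o['ee_pos'][:2]-np.array([.5512,.0135]);print(o['ee_pos'],o['eef_rot'],o['force'],np.degrees(np.arctan2(d[1],d[0])),np.hypot(*d),o['qpos'])
```

```text
[0.42012812 0.09483428 0.03432515] [-3.10427514 -0.06372545 -1.91234538] [ 0.78220235 -0.69495153  0.90154793] 148.179080108578 0.1542566139342307 [ 0.18337103  0.28443328  2.00091669 -0.09764376  0.85821056 -2.55392165]
```

Call:
jog_arm(
  motion=[
    [-0.025,0.005,-0.03,0,0,0.1,-1],
  ],
)

```text
time_s: 5.4
ee_pos: [0.4212, 0.1207, 0.0602]
eef_rot: [-3.103, -0.064, -2.014]
force: [1.0, -0.6, -0.1]
grip_width: 0.0005
grip_force: 0.0
```

Run:
```python
from h import *
o=ctrl.get_obs();print(o['ee_pos'],o['eef_rot'],o['force'],o['qpos'])
a=cv2.resize(ctrl.camera('side')[130:330,180:400],None,fx=2,fy=2.5);b=cv2.resize(ctrl.camera('top')[145:312,210:350],None,fx=2.5,fy=3)[:500]
cv2.imwrite('pics/s3.png',np.hstack([a,b[:500]])[...,::-1])
```

```text
[0.42121577 0.12070336 0.06023922] [-3.10296765 -0.06392426 -2.01444073] [ 1.00795985 -0.60119543 -0.13534901] [ 0.24116597  0.25605274  1.9589343  -0.09165691  0.93910731 -2.40340613]
```

View pics/s3.png

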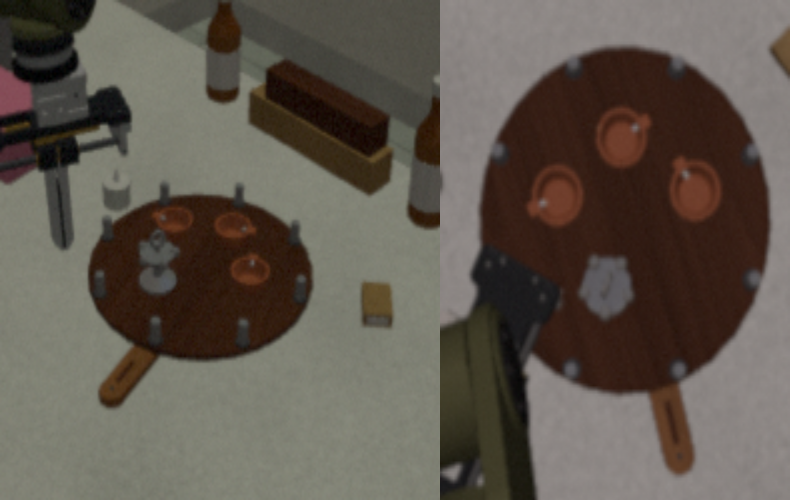

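The stand has moved to about (277,240) in full-frame pixels. The platter has turned roughly 35°, and nothing has been disturbed. Joint 6 ran out of range, so I'll unwind the wrist and re-approach the same stud.

Run:
```python
from h import *
from scipy.spatial.transform import Rotation as Q
o=ctrl.get_obs();R=Q.from_euler('xyz',o['eef_rot']);T=Q.from_euler('xyz',[np.pi,0,3.0])
print('rotvec',((R.inv()*T).as_rotvec()/9).round(4))
c=np.array([.5512,.0135]);a=lambda P:np.degrees(np.arctan2(*(P-c).T[::-1]))%360
A=px2w('top',[(276.8,240.3)],.075);S=px2w('top',[(262.8,268),(305.2,268)],.052);print('aarti',A,a(A),'studs',S,a(S))
p=c+.13*np.array([np.cos(np.radians(a(S)[0]-14)),np.sin(np.radians(a(S)[0]-14))]);print('goal',p,'toolshift after rot',T.inv().apply([*(p-o['ee_pos'][:2]),0]))
```

```text
rotvec [-0.0084 -0.0021  0.1409]
aarti [[0.49381386 0.02963247]] [164.29819556] studs [[ 0.43136969  0.06129521]
 [ 0.43196836 -0.03573639]] [158.25504544 202.43804873]
goal [0.44568869 0.08944317] toolshift after rot [-2.52631362e-02 -3.11337834e-02 -3.81278882e-18]
```

Call:
jog_arm(
  motion=[
    [0,0,-0.05,0,0,0,-1],
    [0,0,0,-0.0084,-0.0021,0.1409,-1],
    [0,0,0,-0.0084,-0.0021,0.1409,-1],
    [0,0,0,-0.0084,-0.0021,0.1409,-1],
    [0,0,0,-0.0084,-0.0021,0.1409,-1],
  ],
)

```text
time_s: 6.0
ee_pos: [0.4228, 0.125, 0.1118]
eef_rot: [-3.108, -0.029, -2.582]
force: [-0.2, 0.2, -0.9]
grip_width: 0.0009
grip_force: 0.0
```

Call:
jog_arm(
  motion=[
    [0,0,0,-0.0084,-0.0021,0.1409,-1],
    [0,0,0,-0.0084,-0.0021,0.1409,-1],
    [0,0,0,-0.0084,-0.0021,0.1409,-1],
    [0,0,0,-0.0084,-0.0021,0.1409,-1],
    [0,0,0,-0.0084,-0.0021,0.1409,-1],
  ],
)

```text
time_s: 6.5
ee_pos: [0.4227, 0.1249, 0.1117]
eef_rot: [-3.14, -0.005, 2.997]
force: [-0.2, 0.4, 0.7]
grip_width: 0.0005
grip_force: 0.0
```

Call:
jog_arm(
  motion=[
    [0,0,0,0,0,0,-1],
  ],
)

```text
time_s: 6.6
ee_pos: [0.4228, 0.1249, 0.1118]
eef_rot: [-3.14, -0.005, 2.999]
force: [0.6, 0.2, 0.8]
grip_width: 0.0003
grip_force: 0.0
```

Run:
```python
from h import *
from scipy.spatial.transform import Rotation as Q
o=ctrl.get_obs();R=Q.from_euler('xyz',o['eef_rot']);T=Q.from_euler('xyz',[np.pi,0,3.0])
print('rotvec',(R.inv()*T).as_rotvec().round(4),o['qpos'].round(2),o['ee_pos'],R.inv().apply(np.array([.4457,.0894,.06])-o['ee_pos']).round(4))
```

```text
rotvec [-0.002  -0.0047 -0.0005] [ 0.2   0.17  1.92 -0.    1.06 -1.22] [0.42275671 0.12486512 0.11181928] [-0.028  -0.0318  0.0518]
```

Call:
jog_arm(
  motion=[
    [-0.028,-0.032,0,0,-0.005,0,-1],
    [0,0,0.03,0,0,0,-1],
    [0,0,0.03,0,0,0,-1],
    [0,0,0.015,0,0,0,-1],
    [0,0,0,0,0,0,-1],
  ],
)

```text
time_s: 7.1
ee_pos: [0.4449, 0.0891, 0.0353]
eef_rot: [-3.139, -0.003, 3.005]
force: [-0.1, -0.2, 0.3]
grip_width: 0.0006
grip_force: 0.0
```

Run:
```python
from h import *
from scipy.spatial.transform import Rotation as Q
o=ctrl.get_obs();R=Q.from_euler('xyz',o['eef_rot']);c=np.array([.5512,.0135]);d=o['ee_pos'][:2]-c
print(o['ee_pos'],o['force'],np.degrees(np.arctan2(d[1],d[0])),np.hypot(*d))
t=np.radians(np.linspace(np.degrees(np.arctan2(d[1],d[0])),182.2,17))
P=np.c_[c+.13*np.c_[np.cos(t),np.sin(t)],np.full(17,.038)];P[0]=o['ee_pos']
print(R.inv().apply(np.diff(P,axis=0)).round(4).tolist())
```

```text
[0.44493093 0.08913008 0.03526925] [-0.07282203 -0.17341071  0.2955083 ] 144.56111879226296 0.13043398682596224
[[0.002, -0.005, -0.0027], [0.0022, -0.0049, 0.0], [0.002, -0.005, 0.0], [0.0018, -0.005, 0.0], [0.0016, -0.0051, 0.0], [0.0014, -0.0052, 0.0], [0.0011, -0.0052, 0.0], [0.0009, -0.0053, 0.0], [0.0007, -0.0053, 0.0], [0.0005, -0.0053, 0.0], [0.0003, -0.0053, 0.0], [0.0001, -0.0053, 0.0], [-0.0002, -0.0053, 0.0], [-0.0004, -0.0053, 0.0], [-0.0006, -0.0053, 0.0], [-0.0008, -0.0053, 0.0]]
```

Call:
jog_arm(
  motion=[
    [0.002,-0.005,-0.002,0,0,0,-1],
    [0.0022,-0.0049,0,0,0,0,-1],
    [0.002,-0.005,0,0,0,0,-1],
    [0.0018,-0.005,0,0,0,0,-1],
    [0.0016,-0.0051,0,0,0,0,-1],
  ],
)

```text
time_s: 7.6
ee_pos: [0.4332, 0.0656, 0.0397]
eef_rot: [-3.14, 0.001, 3.0]
force: [0.7, 0.9, 0.8]
grip_width: 0.0002
grip_force: 0.4
```

Call:
jog_arm(
  motion=[
    [0.0014,-0.0052,0,0,0,0,-1],
    [0.0011,-0.0052,0,0,0,0,-1],
    [0.0009,-0.0053,0,0,0,0,-1],
    [0.0007,-0.0053,0,0,0,0,-1],
    [0.0005,-0.0053,0,0,0,0,-1],
  ],
)

```text
time_s: 8.1
ee_pos: [0.4249, 0.0402, 0.0393]
eef_rot: [-3.14, 0.001, 3.0]
force: [1.8, -0.1, 0.5]
grip_width: 0.0007
grip_force: 0.5
```

Call:
jog_arm(
  motion=[
    [0.0003,-0.0053,0,0,0,0,-1],
    [0.0001,-0.0053,0,0,0,0,-1],
    [-0.0002,-0.0053,0,0,0,0,-1],
    [-0.0003,-0.003,0,0,0,0,-1],
    [0,0,0,0,0,0,-1],
  ],
)

```text
time_s: 8.6
ee_pos: [0.4223, 0.0215, 0.0393]
eef_rot: [-3.14, 0.0, 3.0]
force: [0.1, 0.4, 0.4]
grip_width: 0.0004
grip_force: 0.0
```

Run:
```python
from h import *
o=ctrl.get_obs();d=o['ee_pos'][:2]-np.array([.5512,.0135]);print(o['ee_pos'],o['force'],np.degrees(np.arctan2(d[1],d[0])),np.hypot(*d))
a=cv2.resize(ctrl.camera('side')[130:330,180:400],None,fx=2,fy=2.5);b=cv2.resize(ctrl.camera('top')[145:312,210:350],None,fx=2.5,fy=3)[:500]
cv2.imwrite('pics/s4.png',np.hstack([a,b[:500]])[...,::-1])
```

```text
[0.42229406 0.02152329 0.03930046] [0.0515153  0.35628951 0.3790112 ] 176.4384239316702 0.1291553920739128
```

View pics/s4.png

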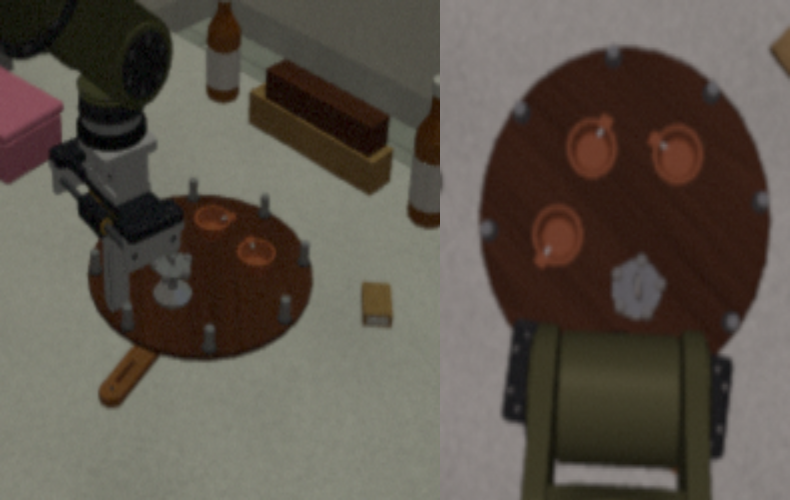

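The stand is now at about (289,241), and other studs are visible at (327,252) and (228,222).

Run:
```python
from h import *
c=np.array([.5512,.0135]);a=lambda P:np.degrees(np.arctan2(*(P-c).T[::-1]))%360
A=px2w('top',[(288.8,241)],.075);S=px2w('top',[(326.8,251.7),(228.4,221.7),(242,182),(279.2,163.7),(318.8,175.5),(338.4,211.8)],.052)
print('aarti',A,a(A),'studs',a(S),(a(S)-121.6)%45)
```

```text
aarti [[0.49241665 0.00259904]] [190.50575538] studs [230.41677832  96.27013945  51.19449355   5.43878071 319.72064326
 274.80104147] [18.81677832 19.67013945 19.59449355 18.83878071 18.12064326 18.20104147]
```

Call:
jog_arm(
  motion=[
    [-0.0004,-0.004,0,0,0,0,-1],
    [-0.0005,-0.004,0,0,0,0,-1],
    [-0.0005,-0.003,0,0,0,0,-1],
    [-0.0002,-0.001,0,0,0,0,-1],
    [0,0,0,0,0,0,-1],
  ],
)

```text
time_s: 9.2
ee_pos: [0.4222, 0.0096, 0.0393]
eef_rot: [-3.14, 0.0, 3.0]
force: [0.2, 0.2, -0.1]
grip_width: 0.0008
grip_force: 0.0
```

Call:
jog_arm(
  motion=[
    [0,0.008,0,0,0,0,-1],
    [0,0,-0.04,0,0,0,-1],
    [0,0,-0.05,0,0,0,-1],
    [0.05,0,0,0,0,0,-1],
    [0.02,0.04,0,0,0,0,-1],
  ],
)

```text
time_s: 9.7
ee_pos: [0.3577, 0.0663, 0.1299]
eef_rot: [-3.14, 0.002, 2.996]
force: [1.5, 0.2, -1.2]
grip_width: 0.0005
grip_force: 0.0
```

Call:
jog_arm(
  motion=[
    [0,0.045,0,0,0,0,-1],
    [0,0.045,0,0,0,0,-1],
    [0,0.045,0,0,0,0,-1],
    [0,0.045,0,0,0,0,-1],
    [0,0,0,0,0,0,-1],
  ],
)

```text
time_s: 10.2
ee_pos: [0.3848, 0.2497, 0.1287]
eef_rot: [-3.141, 0.0, 3.004]
force: [-0.4, 0.6, 0.4]
grip_width: 0.0006
grip_force: 0.0
```

Run:
```python
from h import *
o=ctrl.get_obs();print(o['ee_pos'],o['force'])
a=cv2.resize(ctrl.camera('side')[150:330,180:330],None,fx=2,fy=2);b=cv2.resize(ctrl.camera('top')[150:310,220:350],None,fx=3.5,fy=3.5)
a=cv2.copyMakeBorder(a,0,b.shape[0]-a.shape[0],0,0,cv2.BORDER_CONSTANT);print(a.shape)
cv2.imwrite('pics/s5.png',np.hstack([a,b])[...,::-1])
```

```text
[0.3847575  0.24965403 0.12874025] [-0.43048903  0.59566409  0.39597567]
(560, 300, 3)
```

View pics/s5.png

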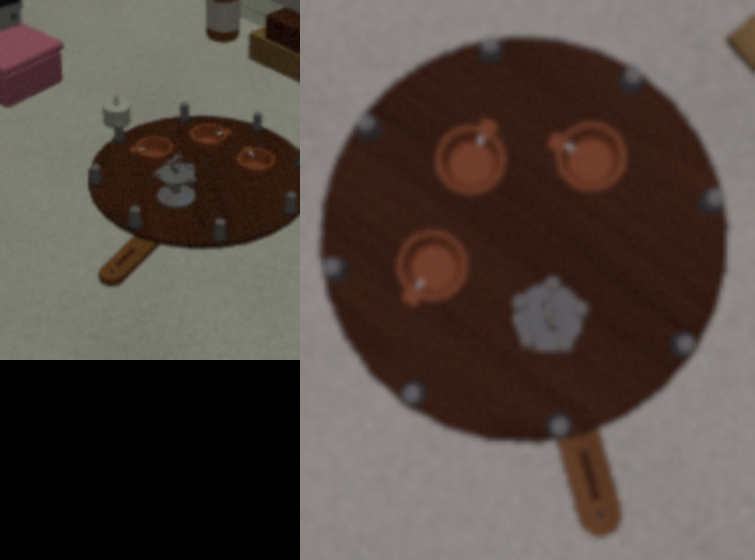

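Run:
```python
from h import *
S=px2w('top',[(220+(x-300)/3.5-.36,150+y/3.5-.36) for x,y in[(490,50),(632,78),(711,199),(684,344),(560,426),(413,393),(333,267),(369,127)]],.052)
c=circ(S,.13).x;k=S.mean(0);print(c,k)
a=lambda P:np.degrees(np.arctan2(*(P-k).T[::-1]))%360
print(a(S))
T=px2w('top',[(220+(x-300)/3.5-.36,150+y/3.5-.36) for x,y in[(600,520),(590,480),(581,445)]],.012)
ta=a(T);print('tongue',ta)
for n,uv,z in(('top',(291,240.3),.072),('side',(267.8,247.2),.030)):
    A=px2w(n,[uv],z);print(A,a(A),np.linalg.norm(A-k),'lat',np.linalg.norm(A-k)*np.sin(np.radians(a(A)-ta.mean())))
```

```text
[0.54975437 0.01406683] [0.55018102 0.01416829]
[ 10.7409408  325.70060046 280.95038623 235.66076507 190.83665984
 145.53749052 100.28854052  55.68801438]
tongue [195.5349205  195.74213329 195.92463593]
[[ 0.49413805 -0.00244558]] [196.51239515] 0.05845370206511048 lat [0.00079421]
[[0.49687214 0.0022584 ]] [192.59379584] 0.05462309906392933 lat [-0.00299213]
```

The stand's sideways error is between about +1 and −3 mm, well inside the 14 mm limit, and the arm is clear.

```bash
python3 -c "
from station import ctrl
print(ctrl.hand_in())"
```

```text
the job is handed in; nothing more can be done
None
```

I turned the carousel about 66° counter-clockwise, leaving the aarti stand about 3 mm or less off the tongue's line by camera, and handed the job in; joint 6 read −2.554 at one point against its −2.55 limit, and no verdict came back.

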